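# Gauge an acetate bar against a flip stop

## Robot

A 7-joint arm with a two-finger parallel gripper is mounted at the origin on the work surface; the furniture and walls round the work are solid. World frame = base frame: x ahead of the robot, y to its left, z up, the work surface at z = 0. Lengths are in m, angles in rad, forces in N, time in s.
With the tool pointing down it reaches from about 0.425 to 0.875 m from the base axis. Payload 4.7 kg.
Tool frame: the origin (TCP) lies where the fingers leave the gripper's body, on its centre line; the fingertips stand 70 mm ahead of it and the grasp point (between the pads) lies 51 mm ahead of it; z points along the fingers, y is the line along which they close (so a half turn about z gives the same grasp; the last joint's range is limited). The gripper opens to 87 mm and grips with 3 to 60 N. Pads are 19 mm wide; open, the fingers measure 117 mm over their backs; the gripper's body (75 mm by 190 mm) begins 51 mm behind the grasp point.
Start: joints at [1.164, 0.321, -0.07, 1.45, 0.023, 1.371, -0.057], TCP at [0.266, -0.593, 0.292] pointing down, gripper open.
Joint ranges: [-2.86, 2.86], [-0.3, 2.09], [-1.38, 1.24], [0.06, 2.45], [-1.56, 4.7], [0.09, 2.05], [-2.69, 2.69]. Speed limits (rad/s): [2.57, 2.57, 3.14, 3.14, 3.14, 3.14, 3.14].

## Interface

Orientations are given as a rotation vector (axis times angle).
In Python, from bench import get_state, get_image, get_calibration, close_job gives the robot as it stands.
- The arm moves only by the tool send_rows, never from a script. Its argument "rows" is a list of rows, each an object of numbers: "hand": the finger opening in mm, from 0 to 87; "x", "y", "z": the shift along the world's x, y, z in mm; "roll": the turn about the world's z in degrees. A call has 1 to 10 rows; each row shifts and turns the commanded pose from where the row before left it; what a row does not reach is not made up. A row lasts 1/10 s, in which the tool goes at most 50 mm and 8.59 degrees, less where a joint would pass 70% of its speed; a pose out of reach is approached as far as the arm can. A call is refused whole if a number of a shift passes 50 or a number of a turn 8.59, either way. A call with a gripper value outside its range is refused whole. The fingers move at their own pace and stop on an object; "force" is the grip in N (left out, the last holds). Time passes only in rows, so rows that do not move let the fingers close. It gives the time, the measured TCP pose, the force, the opening and the grip force at its end, in the units of the state.
- get_state(): the state, without advancing time (a new reading comes with each control period).
- get_image(name): name is "side" or "top" or "wrist"; returns the picture (480x640x3 uint8, blue, green, red); there is no depth.
- get_calibration(name): a dict with "mtx" (3x3 intrinsics, pixels), "D" ([k1, k2, p1, p2, k3] as OpenCV has them; the pictures are not rectified), "world_from_camera" (4x4, takes a point from camera to world coordinates). Camera axes: x right, y down, z forward; pixel columns grow to the right and rows downward; lengths in m; the calibration is good to about 2 mm. A picture is of the moment at which its call begins: read the wrist's pose just before it. get_calibration takes no time and is no camera call; for the wrist camera it gives the pose at the moment of the call.
- close_job(): hands the job in; it is judged then, once.
The state is a dict: "time": time; "joint_positions": joint angles; "qd": joint speeds; "joint_torque": joint torques, N m; "position": TCP position; "tool_rot": TCP orientation; "ft_force": force on the tool from outside, world axes, zero at the start; "torque": the same for the moment, N m; "grip_width": opening from 0.0 (shut) to 1.0 (fully open); "grip_force": force on a finger pad.
Only numpy, scipy, OpenCV 4.12 (cv2) and the standard library are available. Lean on these libraries where they do the work, as an engineer would, in place of code of your own. Each camera call takes 0.05 s, during which the arm holds its last target. There are 200 camera calls.

## Task

Set the brown acetate bar up for sawing to length: flip the blue stop fully down, lay the bar flat on the jig's bed against the fence, and slide it along the fence, in behind the white sprung shoe, until its end is pressed home against the tip of the stop, lightly: a few newtons on the stop for a moment, never over 8 N, and without shifting the locked stop. Then flip the stop back up so that it cannot jam the offcut, and leave the bar exactly where it was gauged, flush with the fence, and the other things on the bench undisturbed.

Things in the scene. Friction and masses are not known exactly. Their poses are not given: they have to be found in the camera images.
- jig: Sawing jig fixed to the bench: plywood bed 150 (x) x 360 (y) x 18 mm with an aluminium fence along y. Origin under the bed's centre at bench height, z up; the bed's face is at z = 18 mm. The fence is 20 mm thick, 40 mm high above the bed, in two pieces with an 8 mm saw gap at y = 10 to 18 mm. The bed in front of it (x = -75 to +30 mm, the robot's side) is free but for the hold-in.
- fence_face (a point): On the front face of the fence at the foot, where it meets the bed, at jig x = 30, y = 0, z = 18 mm. Axes as the jig's: the face is the plane x = 0 here and looks to -x. The stop stands on the fence's right half (negative y), so the bar comes from the +y side and is pushed towards -y.
- stop_carriage: Black carriage that carries the blue flip stop, locked on the top of the fence (red knob behind) anywhere from y = -140 to -80 mm of the jig; it must stay there. Origin: on the fence's face, at the fence's top, 58 mm above the bench, mid-length. Axes as the jig's. 42 mm long (y), its hinge cheeks rise to 87 mm above the bench.
- flip_stop_hinge (a point): Middle of the stop's hinge pin, 80 mm above the bench, in the plane of the fence's face, 22 mm above the carriage's origin; the pin runs along the jig's y. Axes as the jig's.
- flip_stop (a joint): Angle of the flip stop (rad). 0 = down, end of travel: arm level towards the jig's -x, foot hanging in front of the fence to 2 mm above the bed. 1.57 = up, arm upright; travel ends at 1.9. Swings up by way of -x. Friction hinge of about 0.08 N m (1.5 N at the tab): stays where it is left. Starts up, 1.5 to 1.85.
- stop_tab (a point): Middle of the black ribbed thumb tab at the end of the stop's arm, 56 mm from the pin: at angle a, pin + 56 mm * (-cos a in jig x, sin a in z). 36 mm long, of which the outer 30 mm stand clear of the blue arm and foot, 11 mm high and 10 mm thick along the jig's y. Up or down it can be pinched from above by its flat sides, closing along the jig's y. Frame turns with the stop.
- stop_tip (a point): Middle of the steel button (11 mm across) on the stop's adjusting screw: the face that gauges the bar. It looks to the jig's +y, 12 mm to the +y side of the carriage's origin at every angle. With the stop down it is 9 mm above the bed and 18 mm in front of the fence's face. Stiff, does not give. Frame turns with the stop, its y stays along the jig's y.
- bar_center (a point): Centre (half-way up) of the loose acetate bar, tortoise brown over amber, 36 (x) x 150 (y, its length) x 14 mm (z), about 0.08 kg, flat on the bench left of the jig. Gauged: centre 18 mm in front of the fence's face, 7 mm above the bed, 75 mm to the +y side of the stop's tip; either end may face the stop.
- shoe_face (a point): Middle of the working face of the white spring shoe (hold-in) on the bed, at jig y = -45 mm; it looks to +x, 31 mm from the fence when free, and gives up to 12 mm towards -x, so the bar goes in only endwise, from +y, along its 24 mm lead-in ramp that ends at jig y = -15 mm. Its top is 14 mm above the bed; black block behind it, 20 mm high, 52 mm along y, to jig x = -60 mm.
- shoe (a joint): How far the shoe is pushed back (m): 0 free, 0.005 with the bar behind it. It presses the bar on the fence with about 5 N, so the bar drags as it slides (some 3 to 12 N, different each time) and stays where it is left: the push felt on the bar is this drag plus the push on the stop.
- bar: The same bar; origin at the centre of its underside.
- frame_red: Red spectacle frame, 48 x 148 x 14 mm, bystander; origin under its centre.
- compound_yellow: Yellow bar of polishing compound, 45 x 110 x 38 mm, bystander; origin under its centre.
- marker_blue: Marker with a blue cap, 17 x 132 x 17 mm, bystander; origin under its centre.
Things that resemble listed ones, but are neither listed nor needed, are in the scene too. Leave any yellow look-alike of the bar alone.

How it is judged:
By the outcome, as a careful person would: the job done as asked, in the order asked, and still so for the second after the job is handed in, with the robot touching nothing.
It also fails if it takes over 72 s, if anything falls off the work surface, if the arm or the gripper's body presses on something with over 40 N, if the wrist force passes 120 N, or if a joint passes its speed limit or range.

## Working session

There is one attempt and no reset: what is moved stays moved. The work goes in short steps, Python scripts to look and compute and a tool call to move; the robot and the scene stay as the last step left them, time stands still between calls to the robot, and variables do not carry over. Pictures are saved under pics/ and viewed, at most 10 in all, crops included, and the job is handed in when it is done.

Besides the shell and the picture viewer there is one more tool, called as name(argument=value, ...), one argument or row to a line, values as JSON. send_rows: Moves the arm, as the interface text tells. Its arguments: {"type":"object","properties":{"rows":{"type":"array","items":{"type":"object","properties":{"hand":{"type":"number"},"x":{"type":"number"},"y":{"type":"number"},"z":{"type":"number"},"roll":{"type":"number"}}}},"force":{"type":"number"}},"required":["rows"]}

```bash
mkdir -p pics; ls; python3 - <<'E'
from bench import *
import cv2,numpy as np
for n in("top","side"):
    cv2.imwrite(f"pics/{n}1.png",get_image(n))
    c=get_calibration(n);print(n,np.round(c["mtx"],1).tolist(),np.round(c["D"],3),np.round(c["world_from_camera"],3).tolist())
s=get_state();print({k:np.round(v,3).tolist() for k,v in s.items()})
E
```

```text
pics
top [[442.3, 0.0, 324.8], [0.0, 442.3, 238.4], [0.0, 0.0, 1.0]] [-0.057  0.     0.     0.     0.   ] [[-0.008, -0.995, 0.101, 0.379], [-1.0, 0.009, 0.005, 0.134], [-0.005, -0.101, -0.995, 1.366], [0.0, 0.0, 0.0, 1.0]]
side [[517.0, 0.0, 320.4], [0.0, 517.0, 239.5], [0.0, 0.0, 1.0]] [0.051 0.    0.    0.    0.   ] [[-0.975, -0.102, 0.196, 0.231], [-0.221, 0.478, -0.85, 1.483], [-0.007, -0.873, -0.488, 0.835], [0.0, 0.0, 0.0, 1.0]]
{'time': 0.1, 'joint_positions': [1.164, 0.322, -0.07, 1.452, 0.023, 1.371, -0.057], 'qd': [-0.0, -0.003, -0.0, -0.002, 0.0, -0.002, -0.002], 'joint_torque': [-0.001, -49.257, -0.406, -31.34, -0.064, 0.039, 0.0], 'position': [0.265, -0.593, 0.291], 'tool_rot': [-3.071, -0.656, 0.001], 'ft_force': [-0.157, 0.215, 0.781], 'torque': [0.036, -0.005, 0.007], 'grip_force': 0.0, 'grip_width': 1.003}
```

View pics/top1.png

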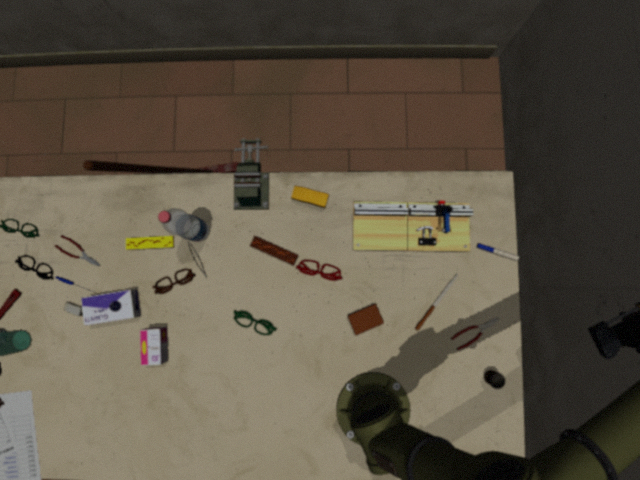

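View pics/side1.png

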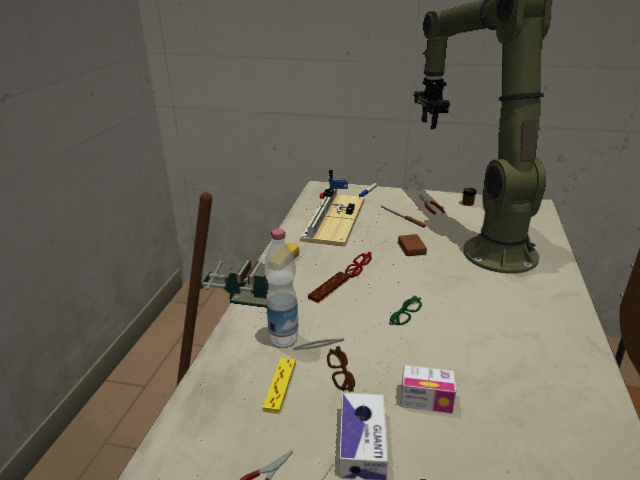

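The top view shows the jig bed with its front corners near (354,250) and (470,250), the stop near (444,210), the brown bar at (274,249), and the red frame right next to it at (319,269). The side view confirms that the stop is upright.

```bash
cat > h.py <<'E'
from bench import *
import cv2,numpy as np
from scipy.spatial.transform import Rotation as R
def ray(c,uv):
    p=cv2.undistortPoints(np.array(uv,float).reshape(-1,1,2),c["mtx"],np.array(c["D"],float)).reshape(-1,2)
    T=np.array(c["world_from_camera"]);d=np.c_[p,np.ones(len(p))]@T[:3,:3].T
    return T[:3,3],d
def p2w(c,uv,z):
    o,d=ray(c,uv);return o+d*((z-o[2])/d[:,2])[:,None]
def w2p(c,P):
    T=np.linalg.inv(np.array(c["world_from_camera"]))
    return cv2.projectPoints(np.array(P,float).reshape(-1,1,3),cv2.Rodrigues(T[:3,:3])[0],T[:3,3],c["mtx"],np.array(c["D"],float))[0].reshape(-1,2)
def tool():
    s=get_state();r=R.from_rotvec(s["tool_rot"]).as_matrix()
    return np.round(s["position"],4),"yaw of tool y:",round(np.degrees(np.arctan2(r[1,1],r[0,1])),2),"z",np.round(r[:,2],3)
E
python3 - <<'E'
from h import *
c=get_calibration("top")
print(p2w(c,[(354,250),(470,250)],.018)*1e3)
print("stop",p2w(c,[(440,205),(444,210),(448,230)],.08)*1e3)
im=cv2.imread("pics/top1.png")[225:275,240:300]
m=cv2.inRange(im,(0,0,20),(60,80,150)); 
cv2.imwrite("pics/m.png",m)
n,l,st,ce=cv2.connectedComponentsWithStats(m);k=1+st[1:,4].argmax();print(st[k],ce[k])
r=cv2.minAreaRect(np.argwhere(l==k)[:,::-1].astype(np.float32)+[240,225] if 0 else (np.argwhere(l==k)[:,::-1]+[240,225]).astype(np.float32))
b=p2w(c,cv2.boxPoints(r),.014)*1e3;print(b,b.mean(0))
print(tool()); w=get_calibration("wrist");T=np.array(w["world_from_camera"]);print(w["mtx"],np.round(T,3))
r=R.from_rotvec(get_state()["tool_rot"]).as_matrix();print("cam in tool",r.T@(T[:3,3]-get_state()["position"]),np.round(r.T@T[:3,:3],3))
E
```

```text
[[ 478.73205162   50.76652298   18.        ]
 [ 475.41630879 -305.65583655   18.        ]]
stop [[ 605.01135    -201.66340595   80.        ]
 [ 589.98187009 -212.99603102   80.        ]
 [ 530.46841775 -222.6426949    80.        ]]
[ 10  11  48  29 561] [33.66131907 25.01960784]
[[495.37269312 371.85175446  14.        ]
 [528.48143892 357.12613958  14.        ]
 [466.26636658 222.01123091  14.        ]
 [433.49758657 236.93801101  14.        ]] [480.9045213  296.98178399  14.        ]
(array([ 0.2653, -0.593 ,  0.2913]), 'yaw of tool y:', np.float64(-65.89), 'z', array([-0.001,  0.002, -1.   ]))
[[431.71725414   0.         317.73254621]
 [  0.         431.71725414 245.41574105]
 [  0.           0.           1.        ]] [[ 0.408 -0.875 -0.262  0.338]
 [-0.913 -0.392 -0.114 -0.56 ]
 [-0.003  0.285 -0.958  0.383]
 [ 0.     0.     0.     1.   ]]
cam in tool [ 0.07935933 -0.00049973 -0.09161483] [[-0.    -0.958 -0.285]
 [ 1.     0.    -0.002]
 [ 0.002 -0.285  0.958]]
```

send_rows(
  rows=[
    {"x": 27.5,"y": 40,"z": 4,"roll": -2.4},
    {"x": 27.5,"y": 40,"z": 4,"roll": -2.4},
    {"x": 27.5,"y": 40,"z": 4,"roll": -2.4},
    {"x": 27.5,"y": 40,"z": 4,"roll": -2.4},
    {"x": 27.5,"y": 40,"z": 4,"roll": -2.4},
    {"x": 27.5,"y": 40,"z": 4,"roll": -2.4},
    {"x": 27.5,"y": 40,"z": 4,"roll": -2.4},
    {"x": 27.5,"y": 40,"z": 4,"roll": -2.4},
    {"x": 27.5,"y": 40,"z": 4,"roll": -2.4},
    {"x": 27.5,"y": 40,"z": 4,"roll": -2.4},
  ],
)

```text
schema error: expected keys hand, x, y, z, roll
```

send_rows(
  rows=[
    {"x": 0,"hand": 30},
    {"x": 0},
  ],
)

```text
schema error: expected keys hand, x, y, z, roll
```

```bash
python3 - <<'E'
from h import *
print(tool())
np.savez("w1.npz",**{k:np.array(v) for k,v in get_calibration("wrist").items()})
cv2.imwrite("pics/w1.png",get_image("wrist"))
E
```

```text
(array([ 0.2653, -0.593 ,  0.2913]), 'yaw of tool y:', np.float64(-65.89), 'z', array([-0.001,  0.002, -1.   ]))
```

View pics/w1.png

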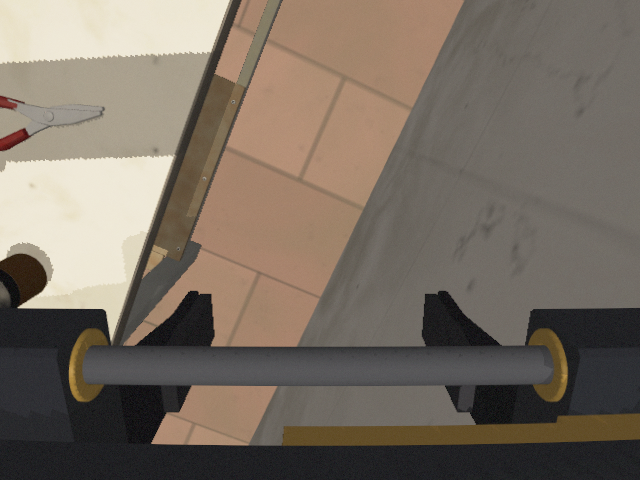

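The schema wants every key in each row, so I'm resending. This picture is still from the start pose: the fingertips sit at rows 290-410, and only the upper part of the image is free.

send_rows(
  rows=[
    {"hand": 40,"x": 23.5,"y": 40,"z": 4,"roll": -2.4},
    {"hand": 40,"x": 23.5,"y": 40,"z": 4,"roll": -2.4},
    {"hand": 40,"x": 23.5,"y": 40,"z": 4,"roll": -2.4},
    {"hand": 40,"x": 23.5,"y": 40,"z": 4,"roll": -2.4},
    {"hand": 40,"x": 23.5,"y": 40,"z": 4,"roll": -2.4},
    {"hand": 40,"x": 23.5,"y": 40,"z": 4,"roll": -2.4},
    {"hand": 40,"x": 23.5,"y": 40,"z": 4,"roll": -2.4},
    {"hand": 40,"x": 23.5,"y": 40,"z": 4,"roll": -2.4},
    {"hand": 40,"x": 23.5,"y": 40,"z": 4,"roll": -2.4},
    {"hand": 40,"x": 23.5,"y": 40,"z": 4,"roll": -2.4},
  ],
)

```text
time: 1.15
position: [0.501, -0.1916, 0.3324]
tool_rot: [3.141, 0.0, -0.0]
ft_force: [1.7, -1.0, 0.3]
grip_width: 0.459
grip_force: 0.0
```

send_rows(
  rows=[
    {"hand": 40,"x": 0,"y": 0,"z": 0,"roll": 0},
    {"hand": 40,"x": 0,"y": 0,"z": 0,"roll": 0},
    {"hand": 40,"x": 0,"y": 0,"z": 0,"roll": 0},
  ],
)

```text
time: 1.45
position: [0.4997, -0.1947, 0.3319]
tool_rot: [3.141, 0.0, -0.002]
ft_force: [-0.3, -0.6, -0.4]
grip_width: 0.459
grip_force: 0.0
```

```bash
python3 - <<'E'
from h import *
print(tool())
np.savez("w1.npz",**{k:np.array(v) for k,v in get_calibration("wrist").items()})
cv2.imwrite("pics/w2.png",get_image("wrist"))
E
```

```text
(array([ 0.4997, -0.1947,  0.3319]), 'yaw of tool y:', np.float64(-89.99), 'z', array([-0.001, -0.001, -1.   ]))
```

View pics/w2.png

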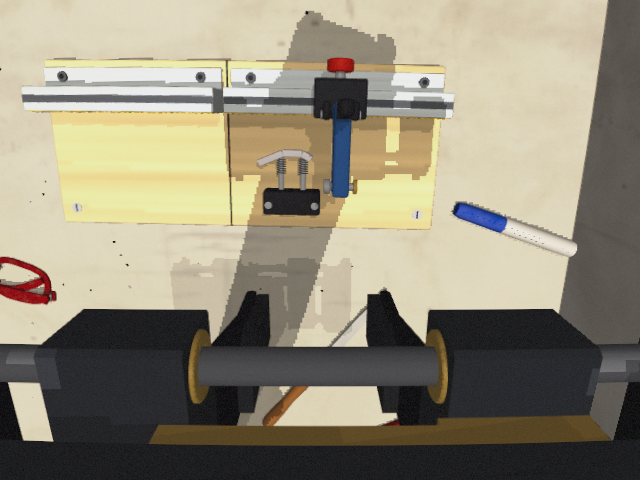

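The wrist view shows the bed's front corners at (66,221) and (431,229), the front fence-top edge from (26,110) to (453,117), the tab at about (348,107), the steel tip's left face at about (323,187), and the shoe at about (285,157). I'll measure these and zoom in on the stop.

```bash
python3 - <<'E'
from h import *
c=dict(np.load("w1.npz"))
b=p2w(c,[(66,221),(431,229)],.018)*1e3;print("bed",b)
f=p2w(c,[(23,110),(453,117)],.058)*1e3;print("fence",f)
print("gap",p2w(c,[(222,110),(227,220)],.058)*1e3, p2w(c,[(231,220)],.018)*1e3)
print("cheeks",p2w(c,[(315,117),(367,117)],.087)*1e3)
print("tip",p2w(c,[(323,187)],.098)*1e3)
print("tab",p2w(c,[(337,107),(359,107)],.154)*1e3)
im=cv2.imread("pics/w2.png")[60:240,230:410]
cv2.imwrite("pics/c1.png",cv2.resize(im,(720,600) if 0 else None,fx=3.3,fy=3.3,interpolation=cv2.INTER_CUBIC))
E
```

```text
bed [[ 482.48311687   53.85525903   18.        ]
 [ 474.12611027 -303.6030157    18.        ]]
fence [[ 587.03700291   51.69510352   58.        ]
 [ 579.16902751 -304.21843873   58.        ]]
gap [[ 584.45354049 -115.61587964   58.        ]
 [ 492.53491284 -114.49653672   58.        ]] [[ 483.07191822 -109.69201626   18.        ]]
cheeks [[ 578.68433499 -191.48081999   87.        ]
 [ 578.73940378 -230.50478841   87.        ]]
tip [[ 527.58289621 -197.51567751   98.        ]]
tab [[ 584.51779494 -205.10144588  154.        ]
 [ 584.54466227 -218.24996133  154.        ]]
```

View pics/c1.png

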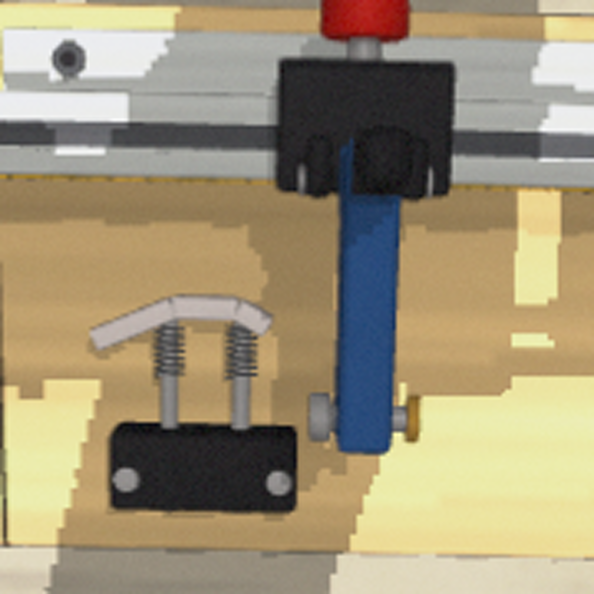

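The crop shows the tab standing upright with its blob centred at about full-frame pixel (346,107), the shoe free, and the tip button at about (325,186). This puts the jig's yaw at about -1.3°. I'll move above the tab for one close look.

send_rows(
  rows=[
    {"hand": 40,"x": 21,"y": -4,"z": -20,"roll": -0.65},
    {"hand": 40,"x": 21,"y": -4,"z": -20,"roll": -0.65},
    {"hand": 40,"x": 21,"y": -4,"z": -20,"roll": 0},
    {"hand": 40,"x": 20.5,"y": -4.3,"z": -20,"roll": 0},
    {"hand": 40,"x": 0,"y": 0,"z": -10,"roll": 0},
    {"hand": 40,"x": 0,"y": 0,"z": 0,"roll": 0},
  ],
)

```text
time: 2.1
position: [0.5822, -0.2107, 0.2399]
tool_rot: [-3.14, 0.036, 0.008]
ft_force: [0.2, -0.2, -0.0]
grip_width: 0.459
grip_force: 0.0
```

```bash
python3 - <<'E'
from h import *
print(tool())
c=get_calibration("wrist")
np.savez("w3.npz",**{k:np.array(v) for k,v in c.items()})
im=get_image("wrist");cv2.imwrite("pics/w3.png",im)
O=np.array([553.1,-125.6,0]);t=np.radians(-1.3)
print(w2p(c,np.array([[583,-211,154],[583,-211,144]])/1e3))
E
```

```text
(array([ 0.5822, -0.2107,  0.2399]), 'yaw of tool y:', np.float64(-91.3), 'z', array([-0.005,  0.001, -1.   ]))
[[321.21038443 298.82817371]
 [321.10706889 290.09914726]]
```

View pics/w3.png

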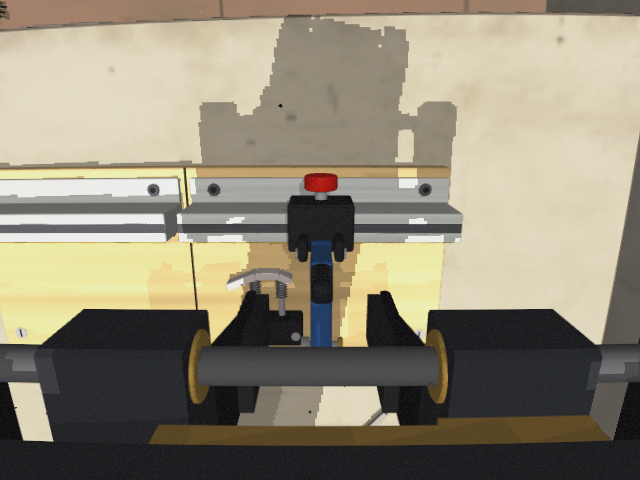

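The tab is at (321,283), where I predicted it and midway between the fingers at columns 265 and 370. I'll descend and pinch it.

send_rows(
  force=8,
  rows=[
    {"hand": 40,"x": 0,"y": 0,"z": -20,"roll": 0},
    {"hand": 40,"x": 0,"y": 0,"z": -20,"roll": 0},
    {"hand": 40,"x": 0,"y": 0,"z": -5,"roll": 0},
    {"hand": 20,"x": 0,"y": 0,"z": 0,"roll": 0},
    {"hand": 5,"x": 0,"y": 0,"z": 0,"roll": 0},
    {"hand": 5,"x": 0,"y": 0,"z": 0,"roll": 0},
    {"hand": 5,"x": 0,"y": 0,"z": 0,"roll": 0},
  ],
)

```text
time: 2.85
position: [0.5844, -0.2098, 0.1984]
tool_rot: [3.141, -0.033, 0.002]
ft_force: [0.4, 0.2, 0.1]
grip_width: 0.181
grip_force: 0.0
```

send_rows(
  rows=[
    {"hand": 5,"x": 0,"y": 0,"z": 0,"roll": 0},
    {"hand": 5,"x": 0,"y": 0,"z": 0,"roll": 0},
    {"hand": 5,"x": 0,"y": 0,"z": 0,"roll": 0},
  ],
)

```text
time: 3.15
position: [0.5843, -0.2117, 0.1983]
tool_rot: [3.138, -0.035, 0.003]
ft_force: [-0.3, -5.0, 2.7]
grip_width: 0.111
grip_force: 8.0
```

send_rows(
  rows=[
    {"hand": 5,"x": -1,"y": -1.5,"z": 0,"roll": 0},
    {"hand": 5,"x": -9,"y": 0.2,"z": -0.5,"roll": 0},
    {"hand": 5,"x": -9,"y": 0.2,"z": -1.8,"roll": 0},
    {"hand": 5,"x": -8,"y": 0.2,"z": -2.7,"roll": 0},
    {"hand": 5,"x": -7.5,"y": 0.2,"z": -3.7,"roll": 0},
    {"hand": 5,"x": -7,"y": 0.1,"z": -4.7,"roll": 0},
    {"hand": 5,"x": -6.3,"y": 0.1,"z": -5.5,"roll": 0},
    {"hand": 5,"x": 0,"y": 0,"z": 0,"roll": 0},
  ],
)

```text
time: 3.95
position: [0.5347, -0.2108, 0.1773]
tool_rot: [3.141, -0.034, -0.003]
ft_force: [1.4, -5.6, -1.0]
grip_width: 0.114
grip_force: 8.0
```

send_rows(
  rows=[
    {"hand": 5,"x": 0,"y": -1.5,"z": 0,"roll": 0},
    {"hand": 5,"x": 0,"y": 0,"z": 0,"roll": 0},
    {"hand": 5,"x": 0,"y": 0,"z": 0,"roll": 0},
  ],
)

```text
time: 4.25
position: [0.535, -0.2111, 0.1775]
tool_rot: [-3.14, 0.032, 0.005]
ft_force: [-1.7, -3.0, 0.9]
grip_width: 0.115
grip_force: 8.0
```

send_rows(
  rows=[
    {"hand": 5,"x": -5,"y": -1.6,"z": -5.8,"roll": 0},
    {"hand": 5,"x": -4.7,"y": 0.1,"z": -7,"roll": 0},
    {"hand": 5,"x": -3.7,"y": 0.1,"z": -7.5,"roll": 0},
    {"hand": 5,"x": -2.7,"y": 0.1,"z": -7.9,"roll": 0},
    {"hand": 5,"x": -1.6,"y": 0,"z": -8.3,"roll": 0},
    {"hand": 5,"x": -0.6,"y": 0,"z": -8.3,"roll": 0},
    {"hand": 5,"x": 0,"y": 0,"z": -3,"roll": 0},
    {"hand": 5,"x": 0,"y": 0,"z": 0,"roll": 0},
  ],
)

```text
time: 5.05
position: [0.5181, -0.2112, 0.1305]
tool_rot: [-3.139, 0.031, 0.001]
ft_force: [-1.0, 6.0, 6.5]
grip_width: 0.115
grip_force: 8.0
```

send_rows(
  rows=[
    {"hand": 5,"x": 0,"y": 1,"z": 0,"roll": 0},
    {"hand": 5,"x": 0,"y": 0,"z": 0,"roll": 0},
    {"hand": 5,"x": 0,"y": 0,"z": 0,"roll": 0},
  ],
)

```text
time: 5.35
position: [0.518, -0.211, 0.1305]
tool_rot: [-3.141, 0.031, 0.001]
ft_force: [-0.9, 3.1, 7.1]
grip_width: 0.118
grip_force: 8.0
```

send_rows(
  rows=[
    {"hand": 5,"x": 0,"y": 1,"z": 0,"roll": 0},
    {"hand": 25,"x": 0,"y": 0,"z": 0,"roll": 0},
    {"hand": 40,"x": 0,"y": 0,"z": 0,"roll": 0},
    {"hand": 40,"x": 0,"y": 0,"z": 0,"roll": 0},
    {"hand": 40,"x": 0,"y": 0,"z": 30,"roll": 0},
    {"hand": 40,"x": 0,"y": 0,"z": 40,"roll": 0},
    {"hand": 40,"x": 0,"y": 0,"z": 40,"roll": 0},
    {"hand": 60,"x": -5,"y": 45,"z": 10,"roll": 5},
    {"hand": 60,"x": -5,"y": 45,"z": 0,"roll": 5},
    {"hand": 60,"x": -5,"y": 45,"z": 0,"roll": 5},
  ],
)

```text
time: 6.35
position: [0.5027, -0.075, 0.251]
tool_rot: [3.117, 0.381, 0.002]
ft_force: [0.8, -0.1, -0.9]
grip_width: 0.637
grip_force: 0.0
```

send_rows(
  rows=[
    {"hand": 60,"x": -3,"y": 45,"z": 0,"roll": 6},
    {"hand": 60,"x": -3,"y": 45,"z": 0,"roll": 6},
    {"hand": 60,"x": -3,"y": 45,"z": 0,"roll": 6},
    {"hand": 60,"x": -3,"y": 45,"z": 0,"roll": 6},
    {"hand": 60,"x": -3,"y": 45,"z": 0,"roll": 6},
    {"hand": 60,"x": -3,"y": 45,"z": 0,"roll": 6},
    {"hand": 60,"x": -2,"y": 45,"z": 0,"roll": 6},
    {"hand": 60,"x": -2,"y": 45,"z": -20,"roll": 6},
    {"hand": 60,"x": 0,"y": 13,"z": -25,"roll": 3.6},
    {"hand": 60,"x": 0,"y": 0,"z": 0,"roll": 0},
  ],
)

```text
time: 7.35
position: [0.4782, 0.2985, 0.2022]
tool_rot: [-2.637, -1.703, 0.009]
ft_force: [0.6, 0.1, -0.6]
grip_width: 0.691
grip_force: 0.0
```

```bash
python3 - <<'E'
from h import *
print(tool())
c=get_calibration("wrist")
np.savez("w4.npz",**{k:np.array(v) for k,v in c.items()})
im=get_image("wrist");cv2.imwrite("pics/w4.png",im)
E
```

```text
(array([0.4782, 0.2985, 0.2022]), 'yaw of tool y:', np.float64(-24.27), 'z', array([-0.006, -0.001, -1.   ]))
```

View pics/w4.png

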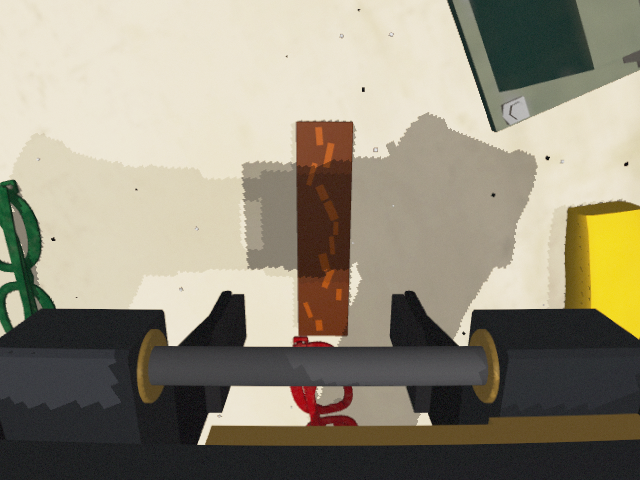

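The brown bar's top corners are at (297,122), (353,122), (348,335) and (299,335). The red frame lies just off its near end at (320,345).

```bash
python3 - <<'E'
from h import *
c=dict(np.load("w4.npz"))
b=p2w(c,[(297,122),(353,122),(348,335),(299,335)],.014)*1e3
print(np.round(b,1),b.mean(0)); v=b[:2].mean(0)-b[2:].mean(0); print(np.hypot(*v[:2]),np.degrees(np.arctan2(v[1],v[0]))-90)
print(np.linalg.norm(b[0]-b[1]),tool())
E
```

```text
[[496.9 373.9  14. ]
 [528.8 359.5  14. ]
 [467.7 224.6  14. ]
 [435.4 239.1  14. ]] [482.17025307 299.29584108  14.        ]
148.16242185027278 -24.444831518457235
35.00357687615939 (array([0.4797, 0.297 , 0.2037]), 'yaw of tool y:', np.float64(-24.52), 'z', array([-0.004, -0.002, -1.   ]))
```

send_rows(
  force=20,
  rows=[
    {"hand": 60,"x": 2.5,"y": 2,"z": -35,"roll": 0},
    {"hand": 60,"x": 0,"y": 0,"z": -35,"roll": 0},
    {"hand": 60,"x": 0,"y": 0,"z": -30,"roll": 0},
    {"hand": 60,"x": 0,"y": 0,"z": -20,"roll": 0},
    {"hand": 60,"x": 0,"y": 0,"z": -8,"roll": 0},
    {"hand": 60,"x": 0,"y": 0,"z": 0,"roll": 0},
    {"hand": 60,"x": 0,"y": 0,"z": 0,"roll": 0},
  ],
)

```text
time: 8.1
position: [0.4847, 0.2989, 0.0791]
tool_rot: [2.644, 1.695, 0.003]
ft_force: [0.5, -0.2, 0.5]
grip_width: 0.687
grip_force: 0.0
```

send_rows(
  rows=[
    {"hand": 30,"x": 0,"y": 0,"z": 0,"roll": 0},
    {"hand": 30,"x": 0,"y": 0,"z": 0,"roll": 0},
    {"hand": 30,"x": 0,"y": 0,"z": 0,"roll": 0},
    {"hand": 30,"x": 0,"y": 0,"z": 0,"roll": 0},
  ],
)

```text
time: 8.5
position: [0.4833, 0.2994, 0.078]
tool_rot: [-2.643, -1.697, -0.0]
ft_force: [-2.7, 0.2, 1.5]
grip_width: 0.415
grip_force: 0.9
```

send_rows(
  rows=[
    {"hand": 48,"x": 0,"y": 0,"z": 0,"roll": 0},
    {"hand": 48,"x": 0,"y": 0,"z": -4,"roll": 0},
    {"hand": 30,"x": 0,"y": 0,"z": 0,"roll": 0},
    {"hand": 30,"x": 0,"y": 0,"z": 0,"roll": 0},
    {"hand": 30,"x": 0,"y": 0,"z": 0,"roll": 0},
    {"hand": 30,"x": 0,"y": 0,"z": 0,"roll": 0},
  ],
)

```text
time: 9.1
position: [0.4833, 0.2991, 0.0735]
tool_rot: [2.643, 1.697, -0.0]
ft_force: [0.2, 0.5, -1.1]
grip_width: 0.41
grip_force: 20.0
```

send_rows(
  rows=[
    {"hand": 30,"x": 0,"y": 0,"z": 20,"roll": 0},
    {"hand": 30,"x": 0,"y": 0,"z": 35,"roll": 0},
    {"hand": 30,"x": 0,"y": 0,"z": 35,"roll": 0},
    {"hand": 30,"x": 7.5,"y": -41,"z": 0,"roll": 2.9},
    {"hand": 30,"x": 7.5,"y": -41,"z": 0,"roll": 2.9},
    {"hand": 30,"x": 7.5,"y": -41,"z": 0,"roll": 2.9},
    {"hand": 30,"x": 7.5,"y": -41,"z": 0,"roll": 2.9},
    {"hand": 30,"x": 7.5,"y": -41,"z": 0,"roll": 2.9},
    {"hand": 30,"x": 7.5,"y": -41,"z": 0,"roll": 2.9},
    {"hand": 30,"x": 7.5,"y": -41,"z": 0,"roll": 2.9},
  ],
)

```text
time: 10.1
position: [0.5359, 0.0104, 0.1638]
tool_rot: [2.3, 2.139, 0.0]
ft_force: [0.6, -0.4, -0.6]
grip_width: 0.41
grip_force: 20.0
```

send_rows(
  rows=[
    {"hand": 30,"x": 7.5,"y": -40.4,"z": 0,"roll": 2.9},
    {"hand": 30,"x": 0,"y": 0,"z": 0,"roll": 0},
    {"hand": 30,"x": 0,"y": 0,"z": -35,"roll": 0},
    {"hand": 30,"x": 0,"y": 0,"z": -20,"roll": 0},
    {"hand": 30,"x": 0,"y": 0,"z": 0,"roll": 0},
    {"hand": 30,"x": 0,"y": 0,"z": 0,"roll": 0},
  ],
)

```text
time: 10.7
position: [0.5434, -0.0277, 0.1088]
tool_rot: [-2.247, -2.195, -0.0]
ft_force: [-0.7, -0.4, -1.1]
grip_width: 0.412
grip_force: 20.0
```

```bash
python3 - <<'E'
from h import *
print(tool())
E
```

```text
(array([ 0.5434, -0.0277,  0.1088]), 'yaw of tool y:', np.float64(-1.36), 'z', array([-0.,  0., -1.]))
```

send_rows(
  rows=[
    {"hand": 30,"x": 0,"y": 0,"z": -10,"roll": 0},
    {"hand": 30,"x": 0,"y": 0,"z": -5,"roll": 0},
    {"hand": 30,"x": 0,"y": 0,"z": -2,"roll": 0},
    {"hand": 30,"x": 0,"y": 0,"z": -1,"roll": 0},
    {"hand": 30,"x": 0,"y": 0,"z": 0,"roll": 0},
  ],
)

```text
time: 11.2
position: [0.5433, -0.0282, 0.0913]
tool_rot: [2.248, 2.194, -0.001]
ft_force: [-2.6, 0.0, 4.6]
grip_width: 0.41
grip_force: 20.0
```

send_rows(
  rows=[
    {"hand": 46,"x": 0,"y": 0,"z": 0,"roll": 0},
    {"hand": 46,"x": 0,"y": 0,"z": 0,"roll": 0},
    {"hand": 46,"x": 0,"y": 0,"z": 0,"roll": 0},
    {"hand": 46,"x": 0,"y": 0,"z": 20,"roll": 0},
    {"hand": 46,"x": 0,"y": 0,"z": 20,"roll": 0},
    {"hand": 60,"x": -8,"y": 0,"z": 10,"roll": -8.5},
    {"hand": 60,"x": -8,"y": 0,"z": 0,"roll": -8.5},
    {"hand": 60,"x": -8,"y": 0,"z": 0,"roll": -8.5},
    {"hand": 60,"x": -8,"y": 0,"z": 0,"roll": -8.5},
    {"hand": 60,"x": -8,"y": 0,"z": 0,"roll": -8.5},
  ],
)

```text
time: 12.2
position: [0.5031, -0.0283, 0.1406]
tool_rot: [2.894, 1.221, 0.0]
ft_force: [0.1, -0.7, -0.6]
grip_width: 0.686
grip_force: 0.0
```

send_rows(
  rows=[
    {"hand": 60,"x": 0,"y": 0,"z": 0,"roll": -8.5},
    {"hand": 60,"x": 0,"y": 0,"z": 0,"roll": -8.5},
    {"hand": 60,"x": 0,"y": 0,"z": 0,"roll": -8.5},
    {"hand": 60,"x": 0,"y": 0,"z": 0,"roll": -8.5},
    {"hand": 60,"x": 0,"y": 0,"z": 0,"roll": -8.5},
    {"hand": 60,"x": 0,"y": 0,"z": 0,"roll": -5},
    {"hand": 60,"x": 0,"y": 0,"z": 0,"roll": 0},
    {"hand": 60,"x": 0,"y": 0,"z": 0,"roll": 0},
  ],
)

```text
time: 13.0
position: [0.5034, -0.0282, 0.1406]
tool_rot: [3.141, -0.034, 0.0]
ft_force: [0.3, -0.5, -0.4]
grip_width: 0.69
grip_force: 0.0
```

```bash
python3 - <<'E'
from h import *
print(tool())
c=get_calibration("wrist")
np.savez("w5.npz",**{k:np.array(v) for k,v in c.items()})
im=get_image("wrist");cv2.imwrite("pics/w5.png",im)
E
```

```text
(array([ 0.5034, -0.0282,  0.1406]), 'yaw of tool y:', np.float64(-91.25), 'z', array([ 0., -0., -1.]))
```

View pics/w5.png

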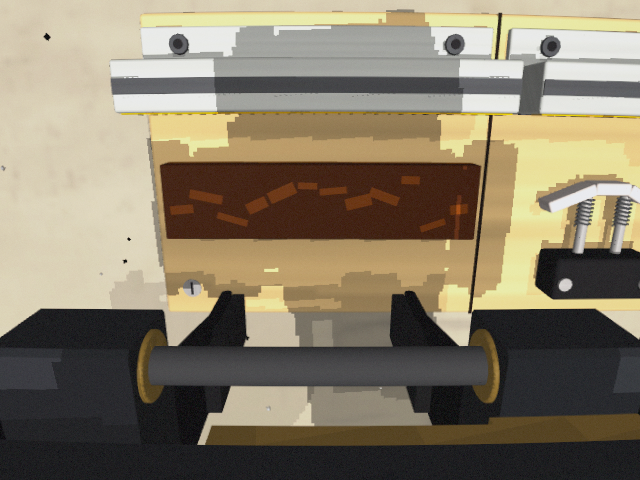

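The bar lies flat on the bed and parallel to the fence, with its front edge at row 239 and its right end at about column 476. The fence foot is at row 114 and the shoe ramp starts at about column 541. Next I'll press the bar sideways against the fence.

```bash
python3 - <<'E'
from h import *
c=dict(np.load("w5.npz"))
print(np.round(p2w(c,[(160,239),(474,239),(480,165),(160,163)],.032)*1e3,1))
print("fence foot",np.round(p2w(c,[(150,113),(470,115),(500,116)],.018)*1e3,1), "fence top",np.round(p2w(c,[(115,112),(522,114)],.058)*1e3,1))
print("gap bed",np.round(p2w(c,[(489,116),(471,312)],.018)*1e3,1))
print("shoe",np.round(p2w(c,[(542,205)],.032)*1e3,1))
E
```

```text
[[ 527.7   49.    32. ]
 [ 524.3 -103.3   32. ]
 [ 559.9 -103.4   32. ]
 [ 564.1   44.5   32. ]]
fence foot [[ 586.7   51.7   18. ]
 [ 582.3 -101.9   18. ]
 [ 581.7 -116.6   18. ]] fence top [[ 586.8   50.5   58. ]
 [ 582.5 -109.    58. ]]
gap bed [[ 581.7 -111.2   18. ]
 [ 478.7 -110.4   18. ]]
shoe [[ 540.5 -135.    32. ]]
```

send_rows(
  rows=[
    {"hand": 60,"x": 0,"y": 0,"z": -30,"roll": 0},
    {"hand": 60,"x": 0,"y": 0,"z": -16,"roll": 0},
    {"hand": 60,"x": 0,"y": 0,"z": -2,"roll": 0},
    {"hand": 60,"x": 0,"y": 0,"z": 0,"roll": 0},
    {"hand": 60,"x": 7,"y": 0,"z": 0,"roll": 0},
    {"hand": 60,"x": 6,"y": 0,"z": 0,"roll": 0},
    {"hand": 60,"x": 6,"y": 0,"z": 0,"roll": 0},
    {"hand": 60,"x": 6,"y": 0,"z": 0,"roll": 0},
    {"hand": 60,"x": 6,"y": 0,"z": 0,"roll": 0},
    {"hand": 60,"x": 0,"y": 0,"z": 0,"roll": 0},
  ],
)

```text
time: 14.05
position: [0.5357, -0.0282, 0.0928]
tool_rot: [-3.141, 0.038, -0.003]
ft_force: [-0.4, -0.3, -0.3]
grip_width: 0.694
grip_force: 0.0
```

send_rows(
  rows=[
    {"hand": 60,"x": 3,"y": 0,"z": 0,"roll": 0},
    {"hand": 60,"x": 2,"y": 0,"z": 0,"roll": 0},
    {"hand": 60,"x": 0,"y": 0,"z": 0,"roll": 0},
  ],
)

```text
time: 14.35
position: [0.5376, -0.0282, 0.0922]
tool_rot: [3.141, -0.038, -0.008]
ft_force: [-7.0, -0.9, 5.3]
grip_width: 0.686
grip_force: 3.2
```

send_rows(
  rows=[
    {"hand": 60,"x": 1.5,"y": 0,"z": 0,"roll": 0},
    {"hand": 60,"x": 0,"y": 0,"z": 0,"roll": 0},
    {"hand": 60,"x": -8,"y": 0,"z": 0,"roll": 0},
    {"hand": 60,"x": -10,"y": 0,"z": 20,"roll": 0},
    {"hand": 30,"x": 0,"y": 10,"z": 30,"roll": 0},
    {"hand": 0,"x": 10,"y": 35,"z": 0,"roll": 0},
    {"hand": 0,"x": 15,"y": 35,"z": 0,"roll": 0},
    {"hand": 0,"x": 19,"y": 24,"z": 0,"roll": 0},
    {"hand": 0,"x": 0,"y": 0,"z": 0,"roll": 0},
    {"hand": 0,"x": 0,"y": 0,"z": 0,"roll": 0},
  ],
)

```text
time: 15.35
position: [0.5669, 0.0761, 0.1424]
tool_rot: [-3.141, 0.036, -0.0]
ft_force: [-0.2, 0.0, -0.2]
grip_width: 0.23
grip_force: 0.0
```

```bash
python3 - <<'E'
from h import *
print(tool(),get_state()["grip_width"])
E
```

```text
(array([0.5669, 0.0761, 0.1424]), 'yaw of tool y:', np.float64(-91.31), 'z', array([ 0.,  0., -1.])) 0.2302621917154459
```

send_rows(
  rows=[
    {"hand": 0,"x": 2,"y": 0,"z": -25,"roll": 0},
    {"hand": 0,"x": 0,"y": 0,"z": -20,"roll": 0},
    {"hand": 0,"x": 0,"y": 0,"z": -4,"roll": 0},
    {"hand": 0,"x": 0,"y": 0,"z": 0,"roll": 0},
    {"hand": 0,"x": 0,"y": -4,"z": 0,"roll": 0},
    {"hand": 0,"x": 0,"y": -4,"z": 0,"roll": 0},
    {"hand": 0,"x": -0.1,"y": -5,"z": 0,"roll": 0},
    {"hand": 0,"x": -0.1,"y": -5,"z": 0,"roll": 0},
    {"hand": 0,"x": -0.1,"y": -5,"z": 0,"roll": 0},
  ],
)

```text
time: 16.25
position: [0.5688, 0.0522, 0.0939]
tool_rot: [-3.141, 0.039, -0.001]
ft_force: [-0.5, 2.0, 2.4]
grip_width: 0.005
grip_force: 0.8
```

send_rows(
  rows=[
    {"hand": 0,"x": -0.1,"y": -5,"z": 0,"roll": 0},
    {"hand": 0,"x": -0.1,"y": -5,"z": 0,"roll": 0},
    {"hand": 0,"x": -0.1,"y": -5,"z": 0,"roll": 0},
    {"hand": 0,"x": -0.1,"y": -5,"z": 0,"roll": 0},
    {"hand": 0,"x": -0.1,"y": -5,"z": 0,"roll": 0},
    {"hand": 0,"x": -0.1,"y": -5,"z": 0,"roll": 0},
    {"hand": 0,"x": -0.1,"y": -5,"z": 0,"roll": 0},
  ],
)

```text
time: 16.95
position: [0.5681, 0.0181, 0.0939]
tool_rot: [-3.14, 0.037, -0.001]
ft_force: [-0.8, 4.9, 4.4]
grip_width: 0.004
grip_force: 2.6
```

send_rows(
  rows=[
    {"hand": 0,"x": -0.1,"y": -5,"z": 0,"roll": 0},
    {"hand": 0,"x": -0.1,"y": -5,"z": 0,"roll": 0},
    {"hand": 0,"x": -0.1,"y": -5,"z": 0,"roll": 0},
    {"hand": 0,"x": -0.1,"y": -5,"z": 0,"roll": 0},
  ],
)

```text
time: 17.35
position: [0.5677, 0.0023, 0.094]
tool_rot: [-3.135, 0.034, -0.001]
ft_force: [0.2, 13.5, 3.9]
grip_width: 0.007
grip_force: 7.1
```

send_rows(
  rows=[
    {"hand": 0,"x": -0.1,"y": -4,"z": 0,"roll": 0},
    {"hand": 0,"x": -0.1,"y": -4,"z": 0,"roll": 0},
    {"hand": 0,"x": -0.1,"y": -4,"z": 0,"roll": 0},
    {"hand": 0,"x": -0.1,"y": -4,"z": 0,"roll": 0},
    {"hand": 0,"x": -0.1,"y": -2,"z": 0,"roll": 0},
  ],
)

```text
time: 17.85
position: [0.5672, -0.0155, 0.094]
tool_rot: [-3.135, 0.034, -0.001]
ft_force: [-0.7, 13.8, 5.3]
grip_width: 0.002
grip_force: 6.5
```

```bash
python3 - <<'E'
from h import *
print(tool(),get_state()["ft_force"])
c=get_calibration("wrist")
np.savez("w6.npz",**{k:np.array(v) for k,v in c.items()})
im=get_image("wrist");cv2.imwrite("pics/w6.png",im)
c=get_calibration("top");im=get_image("top");cv2.imwrite("pics/top2.png",im)
E
```

```text
(array([ 0.5672, -0.0155,  0.094 ]), 'yaw of tool y:', np.float64(-91.23), 'z', array([ 0.001,  0.006, -1.   ])) [-0.7193771  13.82895666  5.29185158]
```

View pics/w6.png

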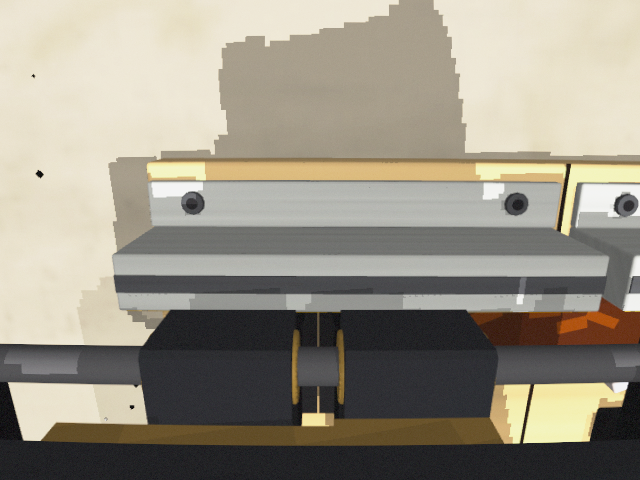

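The bar is now under the gripper with its right part visible at (560,330), so this view doesn't help further. I'll creep forward and use the force instead.

send_rows(
  rows=[
    {"hand": 0,"x": 0,"y": -1.5,"z": 0,"roll": 0},
    {"hand": 0,"x": -0.1,"y": -1.5,"z": 0,"roll": 0},
    {"hand": 0,"x": 0,"y": -1.5,"z": 0,"roll": 0},
    {"hand": 0,"x": -0.1,"y": -1.5,"z": 0,"roll": 0},
    {"hand": 0,"x": 0,"y": -1,"z": 0,"roll": 0},
  ],
)

```text
time: 18.45
position: [0.5671, -0.0223, 0.0939]
tool_rot: [-3.135, 0.033, -0.001]
ft_force: [-0.7, 13.3, 4.3]
grip_width: 0.005
grip_force: 6.5
```

send_rows(
  rows=[
    {"hand": 0,"x": 0,"y": -1,"z": 0,"roll": 0},
    {"hand": 0,"x": 0,"y": -1,"z": 0,"roll": 0},
    {"hand": 0,"x": 0,"y": -1,"z": 0,"roll": 0},
  ],
)

```text
time: 18.75
position: [0.567, -0.0251, 0.0939]
tool_rot: [-3.135, 0.033, -0.001]
ft_force: [-0.2, 13.9, 5.9]
grip_width: 0.005
grip_force: 6.7
```

send_rows(
  rows=[
    {"hand": 0,"x": 0,"y": -1,"z": 0,"roll": 0},
    {"hand": 0,"x": -0.1,"y": -1,"z": 0,"roll": 0},
    {"hand": 0,"x": 0,"y": -1,"z": 0,"roll": 0},
  ],
)

```text
time: 19.05
position: [0.567, -0.0281, 0.094]
tool_rot: [-3.135, 0.033, -0.001]
ft_force: [0.0, 13.5, 5.6]
grip_width: 0.007
grip_force: 6.7
```

send_rows(
  rows=[
    {"hand": 0,"x": 0,"y": -0.8,"z": 0,"roll": 0},
    {"hand": 0,"x": 0,"y": -0.7,"z": 0,"roll": 0},
  ],
)

```text
time: 19.25
position: [0.5669, -0.0295, 0.094]
tool_rot: [-3.135, 0.033, -0.001]
ft_force: [-0.1, 14.1, 5.6]
grip_width: 0.005
grip_force: 6.7
```

send_rows(
  rows=[
    {"hand": 0,"x": 0,"y": -0.8,"z": 0,"roll": 0},
    {"hand": 0,"x": 0,"y": -0.7,"z": 0,"roll": 0},
  ],
)

```text
time: 19.45
position: [0.5669, -0.0308, 0.094]
tool_rot: [-3.135, 0.033, -0.001]
ft_force: [0.1, 13.5, 5.0]
grip_width: -0.0
grip_force: 6.8
```

send_rows(
  rows=[
    {"hand": 0,"x": 0,"y": -0.6,"z": 0,"roll": 0},
    {"hand": 0,"x": 0,"y": -0.6,"z": 0,"roll": 0},
  ],
)

```text
time: 19.65
position: [0.5669, -0.032, 0.094]
tool_rot: [-3.135, 0.033, -0.001]
ft_force: [-0.1, 14.6, 4.6]
grip_width: 0.006
grip_force: 6.9
```

send_rows(
  rows=[
    {"hand": 0,"x": 0,"y": -0.6,"z": 0,"roll": 0},
    {"hand": 0,"x": 0,"y": -0.6,"z": 0,"roll": 0},
  ],
)

```text
time: 19.85
position: [0.5669, -0.0331, 0.094]
tool_rot: [-3.134, 0.033, -0.001]
ft_force: [-1.0, 14.5, 5.8]
grip_width: 0.005
grip_force: 7.0
```

send_rows(
  rows=[
    {"hand": 0,"x": 0,"y": -0.6,"z": 0,"roll": 0},
    {"hand": 0,"x": 0,"y": -0.6,"z": 0,"roll": 0},
  ],
)

```text
time: 20.05
position: [0.5669, -0.0343, 0.094]
tool_rot: [-3.134, 0.033, -0.001]
ft_force: [-0.7, 15.0, 4.7]
grip_width: 0.002
grip_force: 7.0
```

send_rows(
  rows=[
    {"hand": 0,"x": 0,"y": -0.5,"z": 0,"roll": 0},
    {"hand": 0,"x": 0,"y": -0.5,"z": 0,"roll": 0},
  ],
)

```text
time: 20.25
position: [0.5668, -0.0351, 0.094]
tool_rot: [-3.134, 0.033, -0.001]
ft_force: [-1.3, 13.6, 5.0]
grip_width: 0.003
grip_force: 7.1
```

send_rows(
  rows=[
    {"hand": 0,"x": 0,"y": -0.5,"z": 0,"roll": 0},
    {"hand": 0,"x": 0,"y": -0.5,"z": 0,"roll": 0},
  ],
)

```text
time: 20.45
position: [0.5668, -0.0361, 0.0939]
tool_rot: [-3.134, 0.032, -0.0]
ft_force: [-0.6, 14.5, 6.2]
grip_width: 0.006
grip_force: 7.2
```

send_rows(
  rows=[
    {"hand": 0,"x": 0,"y": -0.5,"z": 0,"roll": 0},
    {"hand": 0,"x": 0,"y": -0.5,"z": 0,"roll": 0},
  ],
)

```text
time: 20.65
position: [0.5668, -0.037, 0.094]
tool_rot: [-3.134, 0.032, -0.0]
ft_force: [-0.5, 13.6, 5.9]
grip_width: 0.005
grip_force: 7.2
```

send_rows(
  rows=[
    {"hand": 0,"x": 0,"y": -0.5,"z": 0,"roll": 0},
    {"hand": 0,"x": 0,"y": -0.5,"z": 0,"roll": 0},
  ],
)

```text
time: 20.85
position: [0.5668, -0.0379, 0.0939]
tool_rot: [-3.134, 0.032, -0.0]
ft_force: [-1.8, 14.0, 5.1]
grip_width: 0.005
grip_force: 7.3
```

send_rows(
  rows=[
    {"hand": 0,"x": 0,"y": -0.5,"z": 0,"roll": 0},
    {"hand": 0,"x": 0,"y": -0.5,"z": 0,"roll": 0},
  ],
)

```text
time: 21.05
position: [0.5668, -0.0388, 0.0939]
tool_rot: [-3.134, 0.032, -0.0]
ft_force: [-1.4, 14.4, 6.4]
grip_width: 0.005
grip_force: 7.4
```

send_rows(
  rows=[
    {"hand": 0,"x": 0,"y": -0.5,"z": 0,"roll": 0},
    {"hand": 0,"x": 0,"y": -0.5,"z": 0,"roll": 0},
  ],
)

```text
time: 21.25
position: [0.5667, -0.0398, 0.0939]
tool_rot: [-3.134, 0.032, 0.0]
ft_force: [-1.0, 15.0, 6.6]
grip_width: 0.007
grip_force: 7.4
```

```bash
python3 - <<'E'
from h import *
print(tool(),get_state()["ft_force"])
c=get_calibration("top");im=get_image("top");cv2.imwrite("pics/top3.png",im)
im=cv2.resize(im[185:265,340:480],None,fx=5,fy=5,interpolation=cv2.INTER_CUBIC)
s=get_image("side")[160:260,280:400];cv2.imwrite("pics/c3.png",np.vstack([im[:,:700],cv2.resize(s,(240,200))[:,:][:0].reshape(0,240,3) if 0 else np.zeros((0,700,3),np.uint8)]))
cv2.imwrite("pics/s3.png",s)
E
```

```text
(array([ 0.5667, -0.0398,  0.0939]), 'yaw of tool y:', np.float64(-91.18), 'z', array([ 0.   ,  0.008, -1.   ])) [-0.99830356 14.97577066  6.64804744]
```

View pics/c3.png

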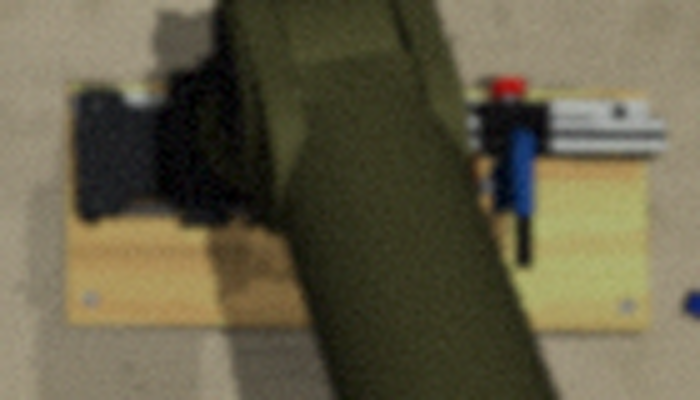

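The crop shows the stop down with its tab at (523,240), while the arm hides the bar's end. That was my last picture, so from here I'll go by numbers and force.

send_rows(
  rows=[
    {"hand": 0,"x": 0,"y": -0.5,"z": 0,"roll": 0},
    {"hand": 0,"x": 0,"y": -0.5,"z": 0,"roll": 0},
  ],
)

```text
time: 21.55
position: [0.5667, -0.0406, 0.0939]
tool_rot: [-3.134, 0.032, 0.0]
ft_force: [-2.4, 15.3, 5.5]
grip_width: 0.007
grip_force: 7.5
```

send_rows(
  rows=[
    {"hand": 0,"x": 0,"y": -0.5,"z": 0,"roll": 0},
    {"hand": 0,"x": 0,"y": -0.5,"z": 0,"roll": 0},
  ],
)

```text
time: 21.75
position: [0.5667, -0.0414, 0.0939]
tool_rot: [-3.133, 0.032, 0.0]
ft_force: [-1.4, 15.7, 6.8]
grip_width: 0.004
grip_force: 8.0
```

send_rows(
  rows=[
    {"hand": 0,"x": 0,"y": -0.4,"z": 0,"roll": 0},
    {"hand": 0,"x": 0,"y": -0.4,"z": 0,"roll": 0},
  ],
)

```text
time: 21.95
position: [0.5667, -0.0415, 0.094]
tool_rot: [-3.133, 0.031, 0.0]
ft_force: [-1.3, 17.1, 6.2]
grip_width: 0.007
grip_force: 8.4
```

send_rows(
  rows=[
    {"hand": 0,"x": 0,"y": -0.4,"z": 0,"roll": 0},
    {"hand": 0,"x": 0,"y": 0,"z": 0,"roll": 0},
    {"hand": 0,"x": 0,"y": 0,"z": 0,"roll": 0},
  ],
)

```text
time: 22.25
position: [0.5667, -0.0415, 0.094]
tool_rot: [-3.132, 0.031, 0.0]
ft_force: [-0.9, 17.6, 5.3]
grip_width: 0.006
grip_force: 8.6
```

send_rows(
  rows=[
    {"hand": 0,"x": 0.2,"y": 4,"z": 0,"roll": 0},
    {"hand": 0,"x": 0.2,"y": 6,"z": 0,"roll": 0},
    {"hand": 0,"x": 0.2,"y": 10,"z": 0,"roll": 0},
    {"hand": 0,"x": 0.2,"y": 10,"z": 0,"roll": 0},
    {"hand": 0,"x": 0,"y": 0,"z": 30,"roll": 0},
    {"hand": 20,"x": 0,"y": 0,"z": 45,"roll": 0},
    {"hand": 40,"x": -20,"y": -30,"z": 30,"roll": 0},
    {"hand": 40,"x": -25,"y": -40,"z": 0,"roll": 0},
    {"hand": 40,"x": -25,"y": -30,"z": 0,"roll": 0},
    {"hand": 40,"x": 0,"y": 0,"z": 0,"roll": 0},
  ],
)

```text
time: 23.25
position: [0.494, -0.1251, 0.1982]
tool_rot: [3.137, -0.053, -0.005]
ft_force: [-0.2, -0.8, 0.0]
grip_width: 0.375
grip_force: 0.0
```

```bash
python3 - <<'E'
from h import *
print(tool(),get_state()["ft_force"])
c=get_calibration("wrist")
np.savez("w7.npz",**{k:np.array(v) for k,v in c.items()})
im=get_image("wrist");cv2.imwrite("pics/w7.png",im)
def prof(u,x0=.52,x1=.60,y=0,z=.032):
    pass
hsv=cv2.cvtColor(im,cv2.COLOR_BGR2HSV)
# bar mask: orange/brown hue, saturated, dark
m=((hsv[...,0]<16)&(hsv[...,1]>110)&(hsv[...,2]>25)&(hsv[...,2]<230)).astype(np.uint8);m[290:]=0
m=cv2.morphologyEx(m,cv2.MORPH_CLOSE,np.ones((5,5),np.uint8))
n,l,st,ce=cv2.connectedComponentsWithStats(m)
for k in range(1,n):
    if st[k,4]>150: print(st[k],ce[k])
k=1+st[1:,4].argmax();mm=l==k
x,y,w,h=st[k,:4]
for u in np.linspace(x+3,x+w-4,12).astype(int):
    r=np.where(mm[:,u])[0];P=p2w(c,[(u,r.max()+.5),(u,r.min()-.5)],.032)*1e3
    print(u,r.min(),r.max(),np.round(P[:,:2],1).tolist())
bl=((hsv[...,0]>100)&(hsv[...,0]<125)&(hsv[...,1]>120)).astype(np.uint8);n,l,st,ce=cv2.connectedComponentsWithStats(bl)
print([ (s.tolist(),c0.round(0).tolist()) for s,c0 in zip(st[1:],ce[1:]) if s[4]>80])
E
```

```text
(array([ 0.494 , -0.1251,  0.1982]), 'yaw of tool y:', np.float64(-91.93), 'z', array([-0.003, -0.004, -1.   ])) [-0.15555947 -0.77133866  0.03275249]
[458   4  45  28 715] [477.49230769  18.33986014]
[  182    99   260    67 16078] [311.83287722 131.13067546]
185 102 145 [[559.5, -48.9], [584.1, -51.8]]
208 102 164 [[547.9, -61.4], [583.5, -65.0]]
231 101 163 [[548.0, -75.1], [583.5, -78.2]]
254 101 163 [[547.4, -88.7], [583.0, -91.3]]
277 101 163 [[546.9, -102.3], [582.5, -104.4]]
300 100 162 [[547.1, -115.9], [582.6, -117.5]]
323 100 162 [[546.6, -129.5], [582.1, -130.6]]
346 100 162 [[546.1, -143.1], [581.7, -143.7]]
369 100 161 [[546.3, -156.7], [581.3, -156.8]]
392 99 161 [[545.8, -170.3], [581.5, -169.9]]
415 100 161 [[545.4, -183.9], [580.6, -183.1]]
438 99 155 [[548.5, -197.5], [580.8, -196.3]]
[([446, 77, 71, 111, 5037], [484.0, 132.0]), ([606, 221, 34, 29, 696], [624.0, 234.0])]
```

The bar is flush with the fence: its front edge is 36.4-36.7 mm from the fence line along its whole length. Its end sits at about y = -198, at the stop's tip. Next I'll pinch the tab again.

send_rows(
  force=8,
  rows=[
    {"hand": 40,"x": 8,"y": -28,"z": 0,"roll": 0},
    {"hand": 40,"x": 8,"y": -28,"z": 0,"roll": 0},
    {"hand": 40,"x": 8,"y": -30,"z": 0,"roll": 0},
    {"hand": 40,"x": 0,"y": 0,"z": 0,"roll": 0},
    {"hand": 40,"x": 0,"y": 0,"z": 0,"roll": 0},
    {"hand": 40,"x": 0,"y": 0,"z": 0,"roll": 0},
  ],
)

```text
time: 23.9
position: [0.5219, -0.2031, 0.1983]
tool_rot: [-3.14, 0.034, 0.001]
ft_force: [0.3, -0.1, 0.8]
grip_width: 0.461
grip_force: 0.0
```

```bash
python3 -c "
from h import *
print(tool())"
```

```text
(array([ 0.5219, -0.2031,  0.1983]), 'yaw of tool y:', np.float64(-91.25), 'z', array([-0.   ,  0.001, -1.   ]))
```

send_rows(
  rows=[
    {"hand": 40,"x": -4,"y": -8,"z": 0,"roll": 0},
    {"hand": 40,"x": 0,"y": 0,"z": -30,"roll": 0},
    {"hand": 40,"x": 0,"y": 0,"z": -25,"roll": 0},
    {"hand": 40,"x": 0,"y": 0,"z": -12,"roll": 0},
    {"hand": 40,"x": 0,"y": 0,"z": 0,"roll": 0},
    {"hand": 40,"x": 0,"y": 0,"z": 0,"roll": 0},
  ],
)

```text
time: 24.5
position: [0.518, -0.2131, 0.1324]
tool_rot: [3.141, -0.037, 0.001]
ft_force: [0.4, 0.1, -0.3]
grip_width: 0.462
grip_force: 0.0
```

send_rows(
  rows=[
    {"hand": 25,"x": 0,"y": 2,"z": 0,"roll": 0},
    {"hand": 5,"x": 0,"y": 0,"z": 0,"roll": 0},
    {"hand": 5,"x": 0,"y": 0,"z": 0,"roll": 0},
    {"hand": 5,"x": 0,"y": 0,"z": 0,"roll": 0},
    {"hand": 5,"x": 0,"y": 0,"z": 0,"roll": 0},
  ],
)

```text
time: 25.0
position: [0.5176, -0.2108, 0.1318]
tool_rot: [-3.141, 0.038, -0.0]
ft_force: [-1.1, 2.0, 2.9]
grip_width: 0.109
grip_force: 8.0
```

send_rows(
  rows=[
    {"hand": 5,"x": 0.6,"y": 0,"z": 8.3,"roll": 0},
    {"hand": 5,"x": 1.6,"y": 0,"z": 8.3,"roll": 0},
    {"hand": 5,"x": 2.7,"y": -0.1,"z": 7.9,"roll": 0},
    {"hand": 5,"x": 3.7,"y": -0.1,"z": 7.5,"roll": 0},
    {"hand": 5,"x": 4.7,"y": -0.1,"z": 7,"roll": 0},
    {"hand": 5,"x": 5.5,"y": -0.1,"z": 6.3,"roll": 0},
    {"hand": 5,"x": 0,"y": 0,"z": 0,"roll": 0},
  ],
)

```text
time: 25.7
position: [0.5373, -0.2113, 0.1784]
tool_rot: [3.141, -0.037, 0.002]
ft_force: [-3.6, 1.9, 5.6]
grip_width: 0.119
grip_force: 8.0
```

send_rows(
  rows=[
    {"hand": 5,"x": 6.3,"y": -0.1,"z": 5.3,"roll": 0},
    {"hand": 5,"x": 7,"y": -0.1,"z": 4.5,"roll": 0},
    {"hand": 5,"x": 7.5,"y": -0.1,"z": 3.6,"roll": 0},
    {"hand": 5,"x": 8,"y": -0.2,"z": 2.6,"roll": 0},
    {"hand": 5,"x": 8.3,"y": -0.2,"z": 1.3,"roll": 0},
    {"hand": 5,"x": 8.3,"y": -0.2,"z": 0,"roll": 0},
    {"hand": 5,"x": 2,"y": 0,"z": -0.5,"roll": 0},
    {"hand": 5,"x": 0,"y": 0,"z": 0,"roll": 0},
    {"hand": 5,"x": 0,"y": 0,"z": 0,"roll": 0},
  ],
)

```text
time: 26.6
position: [0.5851, -0.2123, 0.1944]
tool_rot: [3.141, -0.038, 0.006]
ft_force: [1.9, 1.1, 2.2]
grip_width: 0.115
grip_force: 8.0
```

send_rows(
  rows=[
    {"hand": 20,"x": 0,"y": 0,"z": 0,"roll": 0},
    {"hand": 40,"x": 0,"y": 0,"z": 0,"roll": 0},
    {"hand": 40,"x": 0,"y": 0,"z": 0,"roll": 0},
    {"hand": 40,"x": 0,"y": 0,"z": 35,"roll": 0},
    {"hand": 40,"x": 0,"y": 0,"z": 35,"roll": 0},
    {"hand": 40,"x": -25,"y": 10,"z": 30,"roll": 0},
    {"hand": 40,"x": -30,"y": 10,"z": 35,"roll": 1.3},
    {"hand": 40,"x": -30,"y": -2,"z": 2,"roll": 0},
    {"hand": 40,"x": 0,"y": 0,"z": 0,"roll": 0},
    {"hand": 40,"x": 0,"y": 0,"z": 0,"roll": 0},
  ],
)

```text
time: 27.6
position: [0.4983, -0.1951, 0.3309]
tool_rot: [3.14, -0.005, 0.001]
ft_force: [0.4, 0.2, -0.4]
grip_width: 0.464
grip_force: 0.0
```

```bash
python3 - <<'E'
from h import *
print(tool(),get_state()["ft_force"])
c=get_calibration("wrist");im=get_image("wrist");cv2.imwrite("pics/w8.png",im)
c1=dict(np.load("w1.npz"));im1=cv2.imread("pics/w2.png")
def blobs(im,lo,hi,a=80):
    m=cv2.inRange(cv2.cvtColor(im,cv2.COLOR_BGR2HSV),lo,hi);m[285:]=0
    n,l,st,ce=cv2.connectedComponentsWithStats(m);return [(st[k].tolist(),ce[k].round(1).tolist()) for k in range(1,n) if st[k,4]>a],l,st
for n,i,cc in(("before",im1,c1),("now",im,c)):
    b=blobs(i,(100,120,30),(125,255,255))[0];print(n,"blue",b)
    r=blobs(i,(0,170,90),(5,255,255),40)[0];print(n,"red",r)
    for q in b: print("  blue foot end world @.098",(p2w(cc,[(q[0][0]+q[0][2]/2,q[0][1]+q[0][3])],.098)*1e3).round(1))
    for q in r: print("  red knob/frame world @.07",(p2w(cc,[q[1]],.07)*1e3).round(1))
hsv=cv2.cvtColor(im,cv2.COLOR_BGR2HSV)
m=((hsv[...,0]<16)&(hsv[...,1]>110)&(hsv[...,2]>25)&(hsv[...,2]<230)).astype(np.uint8);m[285:]=0
m=cv2.morphologyEx(m,cv2.MORPH_OPEN,np.ones((5,5),np.uint8));n,l,st,ce=cv2.connectedComponentsWithStats(m);k=1+st[1:,4].argmax()
x,y,w,h=st[k,:4];print(st[k]);mid=y+h/2
print("ends",(p2w(c,[(x-.5,mid),(x+w-.5,mid)],.032)*1e3).round(1))
for u in np.linspace(x+10,x+w-10,6).astype(int):
    r=np.where(l[:,u]==k)[0];print((p2w(c,[(u,r.max()+.5),(u,r.min()-.5)],.032)*1e3).round(1)[:,:2].tolist())
# same check for end on the gauged picture
c7=dict(np.load("w7.npz"));print("gauged ends",(p2w(c7,[(181.5,131),(441.5,131)],.032)*1e3).round(1))
# bystanders in the top view
a=cv2.imread("pics/top1.png");b=get_image("top");cv2.imwrite("pics/top9.png",b)
d=cv2.absdiff(a,b).max(2)
for n,(x0,y0,x1,y1) in dict(red=(298,258,345,282),yellow=(290,183,332,210),marker=(474,240,522,262),green=(230,305,280,338)).items(): print(n,(d[y0:y1,x0:x1]>40).mean().round(3))
E
```

```text
(array([ 0.4983, -0.1951,  0.3309]), 'yaw of tool y:', np.float64(-90.18), 'z', array([ 0.001, -0.001, -1.   ])) [ 0.35898504  0.17820179 -0.3956623 ]
before blue [([332, 102, 19, 95, 1340], [340.6, 154.9]), ([454, 203, 53, 29, 822], [480.0, 216.8])]
before red [([328, 58, 26, 14, 328], [340.4, 64.4])]
  blue foot end world @.098 [[ 519.9 -211.6   98. ]]
  blue foot end world @.098 [[ 492.4 -321.3   98. ]]
  red knob/frame world @.07 [[ 617.7 -210.9   70. ]]
now blue [([331, 100, 20, 95, 1353], [339.9, 152.6]), ([453, 202, 54, 29, 821], [480.0, 215.6])]
now red [([327, 56, 26, 15, 329], [339.2, 62.9])]
  blue foot end world @.098 [[ 520.6 -211.8   98. ]]
  blue foot end world @.098 [[ 492. -321.   98.]]
  red knob/frame world @.07 [[ 617.7 -210.8   70. ]]
[ 153  112  170   43 6748]
ends [[ 565.   -47.9   32. ]
 [ 563.7 -198.5   32. ]]
[[548.3, -55.7], [582.8, -59.1]]
[[548.0, -82.8], [582.4, -85.5]]
[[547.8, -109.8], [582.9, -111.9]]
[[546.7, -136.5], [581.0, -138.0]]
[[545.6, -163.3], [580.8, -164.1]]
[[545.5, -190.0], [579.0, -190.2]]
gauged ends [[ 567.8  -47.8   32. ]
 [ 562.6 -199.    32. ]]
red 0.0
yellow 0.0
marker 0.729
green 0.0
```

```bash
python3 -c "
from bench import *
print(close_job())"
```

```text
the job is handed in; nothing more can be done
None
```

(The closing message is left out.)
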